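Open the stapler magazine for reloading

TASK

Make the bench stapler ready to reload: lift the stick of staples off the magazine rail and put it in the rectangular tray, then pull the spring-loaded pusher back until its pointer is level with the mark, the small steel index standing on the board beside the rail. Finish while still holding the pusher there with the gripper, for it springs home when let go; leave the other things on the table where they are.

Things in the scene. Friction and masses are not known exactly. Their poses are not given: they have to be found in the camera images.
- stapler: Bench stapler screwed to a plywood board (140 x 420 x 18 mm) fixed to the table. Origin on the table under the pusher's home position; local z up. Its open magazine, a 17 mm wide steel rail with its top at z = 75 mm and 30 mm deep, runs from the stapler body along local -y and ends at an end stop (front face at local y = -187 mm, top at z = 88 mm). Stapler body and air cylinder lie at local y > 38 mm, top at z = 98 mm. Pulling the pusher back moves it along local -y.
- pusher (a joint): The spring-loaded pusher sliding on the rail: metres pulled back from home (0 = home, against the stapler; mechanical limit 0.165). The spring always pulls it home: about 4 N at home, 9 N at 0.140, plus 0.4 N friction. It cannot be pulled to the mark while the staple stick is on the rail.
- pusher_grip (a point): Where to hold the pusher: centre of its upright black grip, 28 mm wide across the rail (local x), 14 mm thick along it (local y), standing from z = 82 to 118 mm; this point is at z = 100 mm. Below it is a steel carriage 28 mm (x) by 30 mm (y), top at z = 82 mm.
- pusher_pointer (a point): Tip of the pusher's small pointer bar (4 mm thick), which sticks out sideways to the stapler's local +x at z = 50 mm, 33 mm from the rail's middle; moves with the pusher and has the same local y as the grip's centre.
- mark_line (a point): The mark: tip of a small dark steel index (a 4 mm thick blade on a low block, top 50 mm above the table) set on the board on the rail's local +x side; it is fixed, at another distance in each run (95 to 140 mm of pull). The pusher is at the mark when its pointer has the same stapler-local y as this point.
- stick_mid (a point): Stick of staples on the rail behind the pusher: a steel channel (upside-down U) 26 mm wide (its x), 90 mm long (its y, along the rail), 28 mm high, 60 to 130 g; this point is its centre, half-way up. It sits loosely astride the rail with its underside at z = 50 mm, about 2 mm of play each side, so it must be lifted at least 28 mm straight up to come off.
- tray: Rectangular aluminium tray, outside 150 (x) x 130 (y) x 30 mm, walls and floor 5 mm, empty, about 0.9 kg, loose on the table; origin at the centre of its underside.
- dish: Bystander, leave alone: round steel bowl, 110 mm across, 32 mm high; origin at its underside.
- spool: Bystander, leave alone: thread spool standing beside the stapler board on its local +x side, 44 mm across at the foot, 58 mm high; origin at its underside.
- screwdriver: Bystander, leave alone: screwdriver 190 mm long lying beside the stapler board on its local -x side.
- hammer: Bystander, leave alone: hammer 270 mm long lying beyond the tray and the bowl, on the robot's right.
- jar: Bystander, leave alone: white jar, 60 mm across, 90 mm high; origin at its underside.
- carton: Bystander, leave alone: cardboard carton 110 x 75 x 60 mm; origin at its underside.
Mind the look-alikes: they are no part of the job. What is shaped like the tray but black, orange or turquoise is not meant.

How it is judged:
On the way, in this order (a step that is already met when the one before it is completed fails the run):
1. the stick of staples lies in the tray, let go (x of stick_mid in the frame of tray between -0.065 and 0.065 m and y of stick_mid in the frame of tray between -0.055 and 0.055 m and z of stick_mid in the frame of tray between 0 and 0.035 m and contact force between the fingers and stick below 0.05 N and linear speed of stick below 0.03 m/s), for 0.2 s.
2. the gripper has drawn the pusher back to the mark (y of pusher_pointer in the frame of mark_line between -0.005 and 0.005 m and velocity of joint pusher between -0.015 and 0.015 m/s and contact force between the fingers and pusher above 2 N), for 0.3 s.
At the end, for the whole second after the job is handed in: The gripper holds the pusher still with its pointer within 5 mm of the mark along the rail (holding force over 2 N), and the stick of staples lies at rest inside the tray, untouched (all of step 1 and all of step 2); the arm keeps its last pose, push and grip.
It fails at once if a bystander is moved by more than 30 mm (distance of any of dish, spool, screwdriver, hammer, jar, carton from where it was at the start of the episode above 0.03 m).
It fails at once if the tray is shoved by more than 40 mm (distance of tray from where it was at the start of the episode above 0.04 m).
It also fails if it takes over 54 s, if anything falls off the work surface, if the arm or the gripper's body presses on something with over 40 N, if the wrist force passes 120 N, or if a joint passes its speed limit or range.

ROBOT

A 7-joint arm with a two-finger parallel gripper is mounted at the origin on the work surface. World frame = base frame: x ahead of the robot, y to its left, z up, the work surface at z = 0. Lengths are in m, angles in rad, forces in N, time in s.
With the tool pointing down it reaches from about 0.425 to 0.95 m from the base axis. Payload 4.7 kg.
Tool frame: the origin (TCP) lies midway between the tips of the shut fingers; the grasp point (between the pads) lies 19 mm behind it; z points along the fingers, y is the direction in which the jaws open and shut (so a half turn about z gives the same grasp; the last joint's range is limited). The gripper opens to 87 mm and grips with 3 to 60 N. Pads are 19 mm wide; open, the fingers measure 117 mm over their backs; the gripper's body (75 mm by 190 mm) begins 51 mm behind the grasp point.
Start: joints at [-1.367, 0.469, -0.049, 1.532, 0.024, 1.141, -0.082], TCP at [0.156, 0.657, 0.184] pointing down, gripper open.
Joint ranges: [-2.59, 2.59], [-0.33, 1.99], [-1.39, 1.29], [0.1, 2.45], [-1.04, 4.18], [0.21, 1.99], [-2.66, 2.66]. Speed limits (rad/s): [2.57, 2.57, 3.14, 3.14, 3.14, 3.14, 3.14].

INTERFACE

Orientations are given as a unit quaternion [x, y, z, w].
In Python, from rig import ctrl gives the robot as it stands. The module is installed in compiled form; this text tells all that it offers.
- The arm moves only by the tool carry_out, never from a script. Its argument "steps" is a list of rows, each an object of numbers: "x", "y", "z": the shift along the tool's x, y, z in mm; "wx", "wy", "wz": the turn, a rotation vector about the tool's x, y, z in rad. In form: [{"x": .., "y": .., "z": .., "wx": .., "wy": .., "wz": ..}, ...]. A call has exactly 10 rows; each row is the pose to reach, as a shift and turn from the pose commanded when the call began, along the tool's axes at that moment; what a row does not reach only later rows make up. A row lasts 1/12 s, in which the tool goes at most 41.7 mm and 7.16 degrees, less where a joint would pass 70% of its speed; a pose out of reach is approached as far as the arm can. A call with a gripper value outside its range is refused whole. "claw" is the opening, from 0 (shut) to 1 (fully open), set as the call begins (left out, the last holds). The fingers move at their own pace and stop on an object; the grip force is fixed at half the most. Time passes only in rows, so rows that repeat a pose let the fingers close, or fill a call up. It gives the time, the measured TCP pose, the force and the opening at its end, in the units of the state.
- ctrl.read_state(): the state, without advancing time (a new reading comes with each control period).
- ctrl.read_camera(name): name is "side" or "top"; returns the picture (384x512x3 uint8, blue, green, red); there is no depth.
- ctrl.calibration(name): a dict with "camera_matrix" (3x3 intrinsics, pixels), "rvec" (rotation vector, rad) and "tvec" (3), from world to camera coordinates, as OpenCV has them. Camera axes: x right, y down, z forward; pixel columns grow to the right and rows downward; lengths in m; the calibration is good to about 2 mm. A picture is of the moment at which its call begins. calibration takes no time and is no camera call.
- ctrl.hand_in(): hands the job in, once; it reports no verdict.
The state is a dict: "clock": time; "qpos": joint angles; "dq": joint speeds; "effort": joint torques, N m; "tool_pos": TCP position; "orientation": TCP orientation; "contact_force": force on the tool from outside, world axes, zero at the start; "ft_torque": the same for the moment, N m; "opening": finger opening in m.
Only numpy, scipy, OpenCV 4.12 (cv2) and the standard library are available. Lean on these libraries where they do the work, as an engineer would, in place of code of your own. Each camera call takes 0.05 s, during which the arm holds its last target. There are 200 camera calls.

## Working session

There is one attempt and no reset: what is moved stays moved. The work goes in short steps, Python scripts to look and compute and a tool call to move; the robot and the scene stay as the last step left them, time stands still between calls to the robot, and variables do not carry over. Pictures are saved under pics/ and viewed, about 8 in all and at most 12, crops included, and the job is handed in when it is done.

Besides the shell and the picture viewer there is one more tool, called after "Call:" as name([rows], argument=value, ...), one row to a line, values as JSON. carry_out: Moves the arm, as the interface text tells. Its arguments: {"type":"object","properties":{"steps":{"type":"array"},"claw":{"type":"number"}},"required":["steps"]}

```bash
mkdir -p pics; cat > h.py <<'E'
import numpy as np, cv2
from rig import ctrl
from scipy.spatial.transform import Rotation as R
def cal(n):
    c=ctrl.calibration(n); return np.array(c["camera_matrix"],float),np.array(c["rvec"],float).reshape(3),np.array(c["tvec"],float).reshape(3)
def ray(n,u,v):
    K,r,t=cal(n); Rm=R.from_rotvec(r).as_matrix()
    return -Rm.T@t, Rm.T@np.linalg.solve(K,[u,v,1.])
def onz(n,u,v,z):
    o,d=ray(n,u,v); return o+d*(z-o[2])/d[2]
def proj(n,p):
    K,r,t=cal(n); return cv2.projectPoints(np.array(p,float).reshape(-1,1,3),r,t,K,None)[0].reshape(-1,2)
def snap(n,name):
    im=ctrl.read_camera(n); cv2.imwrite(f"pics/{name}.png",im); return im
E
python3 - <<'E'
from h import *
for n in("top","side"):
    im=snap(n,n+"0"); cv2.imwrite(f"pics/{n}0b.png",cv2.resize(im,(800,600),interpolation=cv2.INTER_CUBIC))
    print(n,ray(n,256,192))
s=ctrl.read_state(); print(s)
E
```

```text
top (array([0.35503904, 0.01075556, 1.36564777]), array([ 0.12746132, -0.0169656 , -0.99176385]))
side (array([0.29832596, 1.2741839 , 1.00726865]), array([ 0.14836124, -0.78318419, -0.60402309]))
{'clock': 0.1, 'qpos': array([-1.36685605,  0.46938957, -0.04861836,  1.53356285,  0.02406006,
        1.14099975, -0.08229667]), 'dq': array([ 1.34213271e-04, -1.13608662e-03,  1.67728373e-03, -2.11148505e-03,
        2.86164139e-05,  1.39564815e-03,  1.56718720e-04]), 'effort': array([ 4.70496593e-05, -5.09173071e+01, -8.16512620e-02, -2.36831045e+01,
       -6.14952506e-02,  3.44935921e-02,  6.12287931e-05]), 'tool_pos': array([0.15557388, 0.65620609, 0.18349001]), 'orientation': array([ 1.16139250e-01,  9.93232544e-01, -8.82932263e-04, -9.59600376e-05]), 'contact_force': array([-0.04021266,  0.29856721,  1.09767963]), 'ft_torque': array([ 0.02141972, -0.00379506,  0.03445371]), 'opening': 0.08665889252628152}
```

View pics/top0b.png

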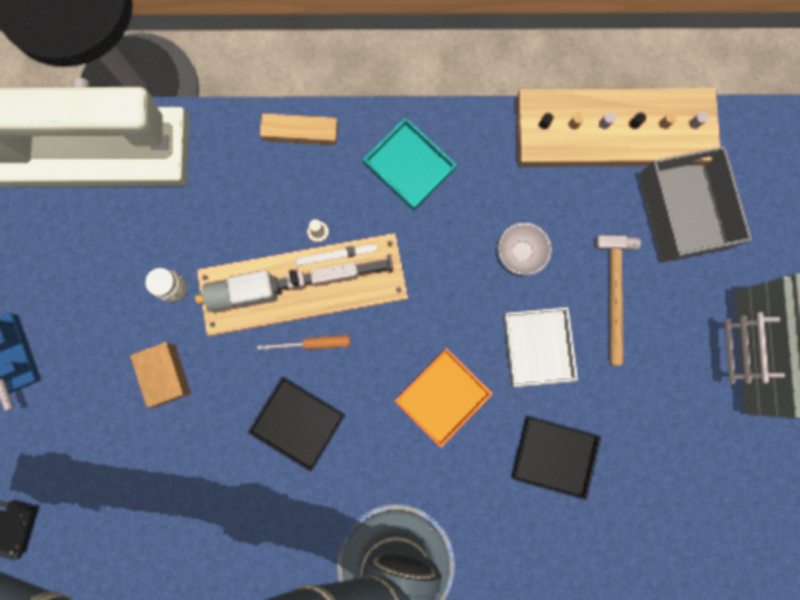

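View pics/side0b.png

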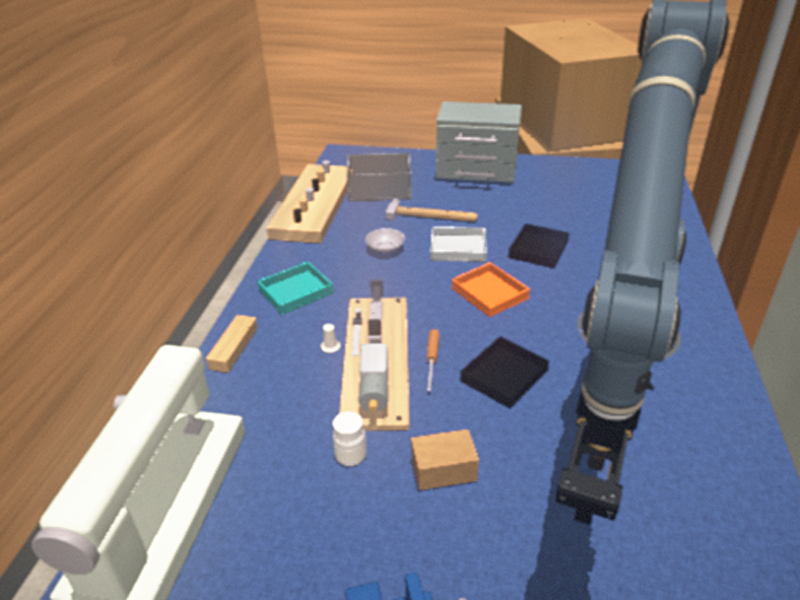

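The top view (800x600) shows the stapler at (303,283) with its rail running right. The pusher is at about (295,280), the stick at (335,272), the aluminium tray at (541,347) and the spool at (317,230). Next I'll zoom in on the stapler.

```bash
python3 - <<'E'
from h import *
a=cv2.imread("pics/top0.png")[145:220,120:265]; b=cv2.imread("pics/side0.png")[175:280,210:270]
cv2.imwrite("pics/z1.png",cv2.resize(a,None,fx=5.5,fy=5.5,interpolation=cv2.INTER_CUBIC))
cv2.imwrite("pics/z2.png",cv2.resize(b,None,fx=5.6,fy=5.6,interpolation=cv2.INTER_CUBIC))
E
```

```text
(no output)
```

View pics/z1.png

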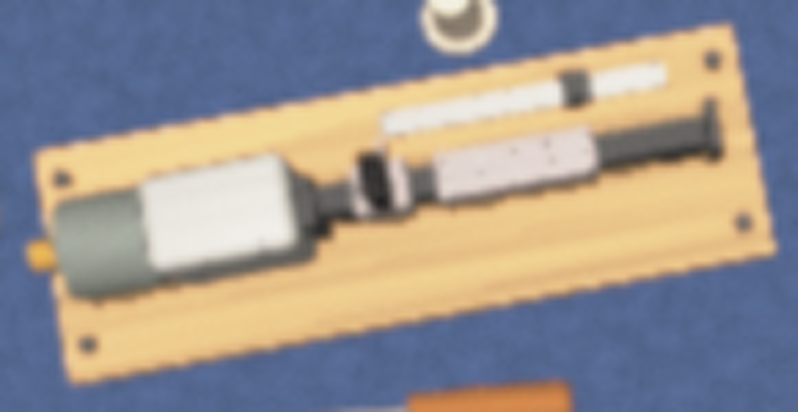

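View pics/z2.png

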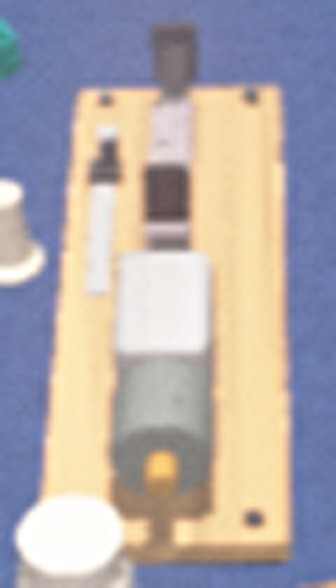

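```bash
cat >> h.py <<'E'
def z1(u,v): return 120+(u+.5)/5.5-.5, 145+(v+.5)/5.5-.5
E
python3 - <<'E'
from h import *
P=lambda u,v,z: onz("top",*z1(u,v),z)
c=np.array([P(u,v,.018) for u,v in[(35,152),(732,25),(775,252),(72,382)]])
print("board",c.round(4),"len",[np.linalg.norm(c[i]-c[(i+1)%4]).round(4) for i in range(4)])
ly=(c[0]+c[3]-c[1]-c[2]); ly/=np.linalg.norm(ly); lx=np.cross(ly,[0,0,1]); print("ly",ly,"lx",lx,"ang",np.arctan2(lx[1],lx[0]))
g=P(374,180,.118)
L=lambda p:((p-g)@lx,(p-g)@ly)
st=np.array([P(u,v,.078) for u,v in[(437,154),(593,127),(597,166),(440,201)]])
print("grip",g,"stick",st.mean(0),L(st.mean(0)),"len",np.linalg.norm(st[0]-st[1]),np.linalg.norm(st[0]-st[3]))
m=P(574,88,.05); print("mark",m,L(m)); e=P(711,130,.088); print("stop",e,L(e))
print("board in local",[np.round(L(q),4) for q in c])
im=cv2.imread("pics/top0.png"); hsv=cv2.cvtColor(im,cv2.COLOR_BGR2HSV)
m=((hsv[...,1]<80)&(hsv[...,2]>90)).astype(np.uint8); w=np.zeros_like(m); w[190:252,315:375]=m[190:252,315:375]
cs,_=cv2.findContours(w,0,2); k=max(cs,key=cv2.contourArea); r=cv2.minAreaRect(k); b=cv2.boxPoints(r)
q=np.array([onz("top",*x,.03) for x in b]); print("tray box",b.round(1),q.round(4),"centre",q.mean(0),[np.linalg.norm(q[i]-q[(i+1)%4]).round(4) for i in range(4)])
s=P(459,15,.0); print("spool approx",L(s))
E
```

```text
board [[ 0.5957  0.4099  0.018 ]
 [ 0.67   -0.0026  0.018 ]
 [ 0.5333 -0.0269  0.018 ]
 [ 0.4594  0.384   0.018 ]] len [np.float64(0.4191), np.float64(0.1388), np.float64(0.4175), np.float64(0.1387)]
ly [-0.17720184  0.98417453  0.        ] lx [ 0.98417453  0.17720184 -0.        ] ang 0.17814256245888987
grip [0.56118946 0.19473893 0.118     ] stick [0.57763199 0.12013873 0.078     ] (np.float64(0.0029630256482364864), np.float64(-0.07633326147483661)) len 0.08938926259486683 0.02695391491841764
mark [0.62575118 0.08959585 0.05      ] (np.float64(0.04490845776012086), np.float64(-0.1149195947564467))
stop [0.59344764 0.01033185 0.088     ] (np.float64(-0.0009295902304309114), np.float64(-0.18720495505785106))
board in local [array([0.0721, 0.2056]), array([ 0.0722, -0.2135]), array([-0.0667, -0.2132]), array([-0.0666,  0.2043])]
tray box [[320.9 199.3]
 [364.8 194.5]
 [370.3 243.9]
 [326.4 248.7]] [[ 0.5017 -0.2198  0.03  ]
 [ 0.5165 -0.3612  0.03  ]
 [ 0.3592 -0.3719  0.03  ]
 [ 0.3449 -0.2326  0.03  ]] centre [ 0.43059413 -0.29640123  0.03      ] [np.float64(0.1422), np.float64(0.1577), np.float64(0.14), np.float64(0.1573)]
spool approx (np.float64(0.11249333175602678), np.float64(-0.05339468197618))
```

```bash
cat >> h.py <<'E'
ly=np.array([-.1772,.98417,0]); lx=np.array([.98417,.1772,0]); O=np.array([.5640,.1952,0])
ST=O+.0002*lx-.0763*ly
def rel(p,yax):
    """shift (mm) and turn from the present pose to TCP p with tool down, jaws along yax"""
    s=ctrl.read_state(); r=R.from_quat(s["orientation"]); z=np.array([0,0,-1.])
    T=R.from_matrix(np.c_[np.cross(yax,z),yax,z])
    print("shift",(r.inv().apply(np.array(p)-s["tool_pos"])*1000).round(1),"turn",(r.inv()*T).as_rotvec().round(4),"at",s["tool_pos"].round(4),"F",s["contact_force"].round(1),"open",round(s["opening"],4),"t",s["clock"])
E
python3 -c "
from h import *
print(ST); rel([ST[0],ST[1],.17],lx)"
```

```text
[0.57771719 0.12014327 0.        ]
shift [-534.4 -424.2   14.3] turn [-1.6000e-03  1.0000e-03  1.1598e+00] at [0.1556 0.6562 0.1835] F [-0.   0.3  1.1] open 0.0867 t 0.1
```

Call:
carry_out([
  {"x": -27, "y": -21, "z": 0, "wz": 0.058},
  {"x": -54, "y": -42, "z": 0, "wz": 0.116},
  {"x": -81, "y": -64, "z": 0, "wz": 0.174},
  {"x": -107, "y": -85, "z": 0, "wz": 0.232},
  {"x": -134, "y": -106, "z": 0, "wz": 0.29},
  {"x": -160, "y": -127, "z": 0, "wz": 0.348},
  {"x": -187, "y": -148, "z": 0, "wz": 0.406},
  {"x": -214, "y": -170, "z": 0, "wz": 0.464},
  {"x": -240, "y": -191, "z": 0, "wz": 0.522},
  {"x": -267, "y": -212, "z": 0, "wz": 0.58},
], claw=0.65)

```text
validation failed for argument at $.st...
```

```bash
python3 -c "
from h import *
rel([ST[0],ST[1],.17],lx)"
```

```text
shift [-534.4 -424.2   14.3] turn [-1.6000e-03  1.0000e-03  1.1598e+00] at [0.1556 0.6562 0.1835] F [-0.   0.3  1.1] open 0.0867 t 0.1
```

Every row probably needs all six keys.

Call:
carry_out([
  {"x": -27, "y": -21, "z": 0, "wx": 0, "wy": 0, "wz": 0.058},
  {"x": -54, "y": -42, "z": 0, "wx": 0, "wy": 0, "wz": 0.116},
  {"x": -81, "y": -64, "z": 0, "wx": 0, "wy": 0, "wz": 0.174},
  {"x": -107, "y": -85, "z": 0, "wx": 0, "wy": 0, "wz": 0.232},
  {"x": -134, "y": -106, "z": 0, "wx": 0, "wy": 0, "wz": 0.29},
  {"x": -160, "y": -127, "z": 0, "wx": 0, "wy": 0, "wz": 0.348},
  {"x": -187, "y": -148, "z": 0, "wx": 0, "wy": 0, "wz": 0.406},
  {"x": -214, "y": -170, "z": 0, "wx": 0, "wy": 0, "wz": 0.464},
  {"x": -240, "y": -191, "z": 0, "wx": 0, "wy": 0, "wz": 0.522},
  {"x": -267, "y": -212, "z": 0, "wx": 0, "wy": 0, "wz": 0.58},
], claw=0.65)

```text
clock: 0.93
tool_pos: [0.367, 0.3873, 0.1842]
orientation: [0.396, 0.918, -0.0, -0.0]
contact_force: [0.5, 0.5, 0.4]
opening: 0.0565
```

```bash
python3 -c "
from h import *
rel([ST[0],ST[1],.17],lx)"
```

```text
shift [-338.9  -29.7   14.1] turn [-0.0006  0.      0.5773] at [0.367  0.3873 0.1842] F [0.5 0.5 0.4] open 0.0565 t 0.9333
```

Call:
carry_out([
  {"x": -38, "y": -3, "z": 1, "wx": 0, "wy": 0, "wz": 0.065},
  {"x": -76, "y": -7, "z": 3, "wx": 0, "wy": 0, "wz": 0.13},
  {"x": -114, "y": -10, "z": 4, "wx": 0, "wy": 0, "wz": 0.195},
  {"x": -152, "y": -13, "z": 6, "wx": 0, "wy": 0, "wz": 0.26},
  {"x": -190, "y": -17, "z": 8, "wx": 0, "wy": 0, "wz": 0.325},
  {"x": -228, "y": -20, "z": 10, "wx": 0, "wy": 0, "wz": 0.39},
  {"x": -266, "y": -23, "z": 12, "wx": 0, "wy": 0, "wz": 0.455},
  {"x": -304, "y": -27, "z": 14, "wx": 0, "wy": 0, "wz": 0.52},
  {"x": -339, "y": -30, "z": 14, "wx": 0, "wy": 0, "wz": 0.577},
  {"x": -339, "y": -30, "z": 14, "wx": 0, "wy": 0, "wz": 0.577},
])

```text
clock: 1.77
tool_pos: [0.5816, 0.1134, 0.1704]
orientation: [0.645, 0.764, -0.001, 0.003]
contact_force: [0.5, -1.1, 0.4]
opening: 0.0565
```

```bash
python3 -c "
from h import *
rel([ST[0],ST[1],.058],lx)
im=snap('side','side1'); cv2.imwrite('pics/z3.png',cv2.resize(im[110:270,190:330],None,fx=3.75,fy=3.75,interpolation=cv2.INTER_CUBIC))"
```

```text
shift [  7.9  -2.9 112.4] turn [ 0.002   0.0056 -0.01  ] at [0.5816 0.1134 0.1704] F [ 0.5 -1.1  0.4] open 0.0565 t 1.7667
```

View pics/z3.png

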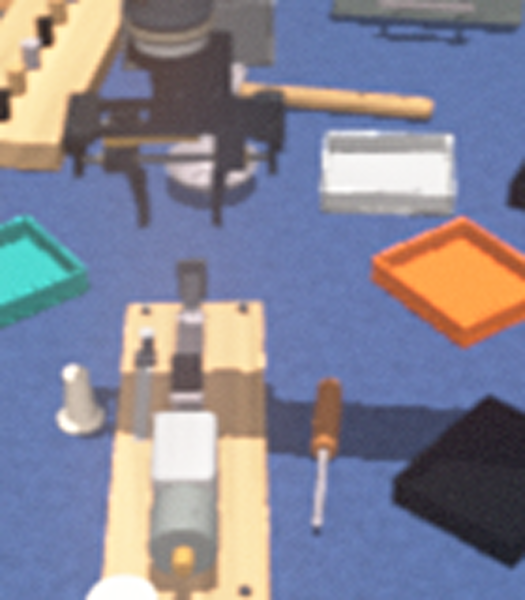

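The open jaws (tips at about (143,222) and (217,222)) hang above and in line with the rail. I'll check that the arm has settled before going down.

```bash
python3 -c "
from h import *
ctrl.read_camera('side');ctrl.read_camera('side');
rel([ST[0],ST[1],.058],lx)"
```

```text
shift [ -2.3   0.2 111.8] turn [-0.0014 -0.0005  0.0029] at [0.5773 0.1224 0.1698] F [-0.4 -0.3 -1.5] open 0.0566 t 1.9167
```

Call:
carry_out([
  {"x": -1, "y": 0, "z": 18, "wx": 0, "wy": 0, "wz": 0},
  {"x": -1, "y": 0, "z": 36, "wx": 0, "wy": 0, "wz": 0},
  {"x": -1, "y": 0, "z": 54, "wx": 0, "wy": 0, "wz": 0},
  {"x": -1, "y": 0, "z": 70, "wx": 0, "wy": 0, "wz": 0},
  {"x": -1, "y": 0, "z": 82, "wx": 0, "wy": 0, "wz": 0},
  {"x": -1, "y": 0, "z": 92, "wx": 0, "wy": 0, "wz": 0},
  {"x": -1, "y": 0, "z": 100, "wx": 0, "wy": 0, "wz": 0},
  {"x": -1, "y": 0, "z": 107, "wx": 0, "wy": 0, "wz": 0},
  {"x": -1, "y": 0, "z": 112, "wx": 0, "wy": 0, "wz": 0},
  {"x": -1, "y": 0, "z": 112, "wx": 0, "wy": 0, "wz": 0},
])

```text
clock: 2.75
tool_pos: [0.5775, 0.1212, 0.0576]
orientation: [0.64, 0.768, -0.0, -0.0]
contact_force: [0.2, 0.1, 0.3]
opening: 0.0565
```

Call:
carry_out([
  {"x": 0, "y": 0, "z": 0, "wx": 0, "wy": 0, "wz": 0},
  {"x": 0, "y": 0, "z": 0, "wx": 0, "wy": 0, "wz": 0},
  {"x": 0, "y": 0, "z": 0, "wx": 0, "wy": 0, "wz": 0},
  {"x": 0, "y": 0, "z": 0, "wx": 0, "wy": 0, "wz": 0},
  {"x": 0, "y": 0, "z": 0, "wx": 0, "wy": 0, "wz": 0},
  {"x": 0, "y": 0, "z": 0, "wx": 0, "wy": 0, "wz": 0},
  {"x": 0, "y": 0, "z": 0, "wx": 0, "wy": 0, "wz": 0},
  {"x": 0, "y": 0, "z": 0, "wx": 0, "wy": 0, "wz": 0},
  {"x": 0, "y": 0, "z": 0, "wx": 0, "wy": 0, "wz": 0},
  {"x": 0, "y": 0, "z": 0, "wx": 0, "wy": 0, "wz": 0},
], claw=0)

```text
clock: 3.58
tool_pos: [0.578, 0.1212, 0.0584]
orientation: [0.64, 0.768, 0.0, -0.0]
contact_force: [-0.2, 0.3, -0.6]
opening: 0.0023
```

The jaws closed to 2 mm, so the stick isn't held. I'll look.

```bash
python3 -c "
from h import *
rel([ST[0],ST[1],.058],lx)
a=snap('side','side2'); b=snap('top','top2')
A=cv2.resize(a[130:270,200:290],None,fx=4.2,fy=4.2,interpolation=cv2.INTER_CUBIC)
B=cv2.resize(b[135:230,150:250],(400,588-200),interpolation=cv2.INTER_CUBIC); B=cv2.copyMakeBorder(B,0,200,0,0,0)
cv2.imwrite('pics/z4.png',np.hstack([A,B]))"
```

```text
shift [-1.  -0.5  0.4] turn [-0.0001 -0.0001  0.0029] at [0.578  0.1212 0.0584] F [-0.2  0.3 -0.6] open 0.0023 t 3.5833
```

View pics/z4.png

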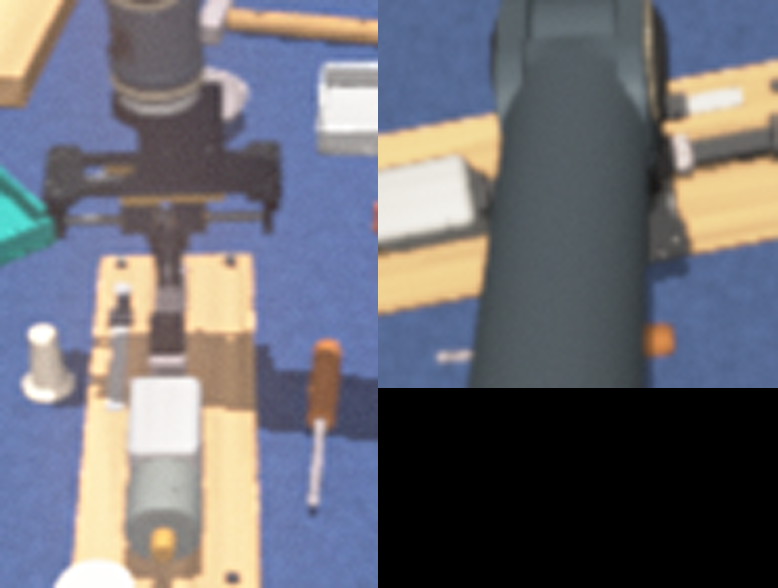

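```bash
python3 -c "
from h import *
f=lambda p:(proj('side',p)-[[200,130]])*4.2
T=ctrl.read_state()['tool_pos']
for z in(.058,.078,.1,.128): print(z,f([T[0],T[1],z]))
print('grip top,bottom',f([O+[0,0,.118],O+[0,0,.082]]))
for y in(-.031,-.121): print('stick end top',f(O+y*ly+[0,0,.078]))
print('stop top',f(O-.187*ly+[0,0,.088]),'mark',f([.6257,.0896,.05]))
"
```

```text
0.058 [[165.73275332 310.43998482]]
0.078 [[164.67688683 291.95007194]]
0.1 [[163.49608013 271.27225604]]
0.128 [[161.96308815 244.42711195]]
grip top,bottom [[160.95421915 310.92505571]
 [163.00857233 345.65621252]]
stick end top [[164.18539682 325.21037399]]
stick end top [[166.77526499 259.28347407]]
stop top [[168.03517642 205.63612474]] mark [[119.82770083 290.19474409]]
```

```bash
python3 -c "
from h import *
T=np.array([.5816,.1134,.1704])
for s in(-.028,.028):
  for dz in(0,.025): print('z3 expected tip',s,dz,(proj('side',T+s*lx+[0,0,dz])-[[190,110]])*3.75)
T=ctrl.read_state()['tool_pos']
for z in(.13,.2):
  for sx in(-.095,.095):
    for sy in(-.037,.037):
      print('body corner in z4 top',z,sx,sy,((proj('top',T*[1,1,0]+[0,0,z]+sx*lx+sy*ly)-[[150,135]])*[4,388/95]+[378,0]).round(0))
"
```

```text
z3 expected tip -0.028 0 [[208.47452087 250.0575173 ]]
z3 expected tip -0.028 0.025 [[207.4806764  227.47279038]]
z3 expected tip 0.028 0 [[147.30422489 251.38523965]]
z3 expected tip 0.028 0.025 [[145.68295302 228.8182875 ]]
body corner in z4 top 0.13 -0.095 -0.037 [[696. 265.]]
body corner in z4 top 0.13 -0.095 0.037 [[598. 283.]]
body corner in z4 top 0.13 0.095 -0.037 [[652.  13.]]
body corner in z4 top 0.13 0.095 0.037 [[555.  31.]]
body corner in z4 top 0.2 -0.095 -0.037 [[692. 253.]]
body corner in z4 top 0.2 -0.095 0.037 [[587. 273.]]
body corner in z4 top 0.2 0.095 -0.037 [[645. -12.]]
body corner in z4 top 0.2 0.095 0.037 [[542.   7.]]
```

Both pictures put the fingertips about 25–30 mm above the reported TCP: the seen row is 285, against 310 expected. So the jaws closed just over the stick. Going 22 mm lower is safe either way, so I'll open and go down.

Call:
carry_out([
  {"x": 0, "y": 0, "z": 0, "wx": 0, "wy": 0, "wz": 0},
  {"x": 0, "y": 0, "z": 0, "wx": 0, "wy": 0, "wz": 0},
  {"x": 0, "y": 0, "z": 0, "wx": 0, "wy": 0, "wz": 0},
  {"x": 0, "y": 0, "z": 0, "wx": 0, "wy": 0, "wz": 0},
  {"x": 0, "y": 0, "z": 0, "wx": 0, "wy": 0, "wz": 0},
  {"x": 0, "y": 0, "z": 0, "wx": 0, "wy": 0, "wz": 0},
  {"x": 0, "y": 0, "z": 5, "wx": 0, "wy": 0, "wz": 0},
  {"x": 0, "y": 0, "z": 10, "wx": 0, "wy": 0, "wz": 0},
  {"x": 0, "y": 0, "z": 16, "wx": 0, "wy": 0, "wz": 0},
  {"x": 0, "y": 0, "z": 22, "wx": 0, "wy": 0, "wz": 0},
], claw=0.65)

```text
clock: 4.52
tool_pos: [0.5778, 0.1212, 0.0356]
orientation: [0.64, 0.768, -0.0, -0.0]
contact_force: [-0.3, 0.6, -0.4]
opening: 0.0543
```

Call:
carry_out([
  {"x": 0, "y": 0, "z": 0, "wx": 0, "wy": 0, "wz": 0},
  {"x": 0, "y": 0, "z": 0, "wx": 0, "wy": 0, "wz": 0},
  {"x": 0, "y": 0, "z": 0, "wx": 0, "wy": 0, "wz": 0},
  {"x": 0, "y": 0, "z": 0, "wx": 0, "wy": 0, "wz": 0},
  {"x": 0, "y": 0, "z": 0, "wx": 0, "wy": 0, "wz": 0},
  {"x": 0, "y": 0, "z": 0, "wx": 0, "wy": 0, "wz": 0},
  {"x": 0, "y": 0, "z": 0, "wx": 0, "wy": 0, "wz": 0},
  {"x": 0, "y": 0, "z": 0, "wx": 0, "wy": 0, "wz": 0},
  {"x": 0, "y": 0, "z": 0, "wx": 0, "wy": 0, "wz": 0},
  {"x": 0, "y": 0, "z": 0, "wx": 0, "wy": 0, "wz": 0},
], claw=0)

```text
clock: 5.35
tool_pos: [0.5783, 0.1212, 0.0367]
orientation: [0.64, 0.768, 0.0, 0.0]
contact_force: [-0.2, 0.7, 1.5]
opening: 0.0249
```

The opening is 25 mm, so the stick is held. Lifting straight up.

Call:
carry_out([
  {"x": 0, "y": 0, "z": -6, "wx": 0, "wy": 0, "wz": 0},
  {"x": 0, "y": 0, "z": -14, "wx": 0, "wy": 0, "wz": 0},
  {"x": 0, "y": 0, "z": -24, "wx": 0, "wy": 0, "wz": 0},
  {"x": 0, "y": 0, "z": -34, "wx": 0, "wy": 0, "wz": 0},
  {"x": 0, "y": 0, "z": -46, "wx": 0, "wy": 0, "wz": 0},
  {"x": 0, "y": 0, "z": -58, "wx": 0, "wy": 0, "wz": 0},
  {"x": 0, "y": 0, "z": -70, "wx": 0, "wy": 0, "wz": 0},
  {"x": 0, "y": 0, "z": -80, "wx": 0, "wy": 0, "wz": 0},
  {"x": 0, "y": 0, "z": -80, "wx": 0, "wy": 0, "wz": 0},
  {"x": 0, "y": 0, "z": -80, "wx": 0, "wy": 0, "wz": 0},
])

```text
clock: 6.18
tool_pos: [0.5784, 0.1213, 0.1172]
orientation: [0.64, 0.768, 0.001, 0.0]
contact_force: [-0.6, -0.2, -1.7]
opening: 0.0249
```

```bash
python3 -c "
from h import *
rel([.4306,-.2964,.13],np.array([np.cos(.09),np.sin(.09),0]))"
```

```text
shift [-384.3 -220.6  -13.3] turn [ 0.0014 -0.0005  0.0911] at [0.5784 0.1213 0.1172] F [-0.6 -0.2 -1.7] open 0.0249 t 6.1833
```

Call:
carry_out([
  {"x": -15, "y": -9, "z": -5, "wx": 0, "wy": 0, "wz": 0},
  {"x": -40, "y": -23, "z": -10, "wx": 0, "wy": 0, "wz": 0.01},
  {"x": -70, "y": -40, "z": -13, "wx": 0, "wy": 0, "wz": 0.02},
  {"x": -102, "y": -58, "z": -13, "wx": 0, "wy": 0, "wz": 0.03},
  {"x": -134, "y": -77, "z": -13, "wx": 0, "wy": 0, "wz": 0.04},
  {"x": -166, "y": -95, "z": -13, "wx": 0, "wy": 0, "wz": 0.05},
  {"x": -198, "y": -114, "z": -13, "wx": 0, "wy": 0, "wz": 0.06},
  {"x": -230, "y": -132, "z": -13, "wx": 0, "wy": 0, "wz": 0.07},
  {"x": -262, "y": -150, "z": -13, "wx": 0, "wy": 0, "wz": 0.08},
  {"x": -290, "y": -166, "z": -13, "wx": 0, "wy": 0, "wz": 0.09},
])

```text
clock: 7.02
tool_pos: [0.4642, -0.1968, 0.129]
orientation: [0.675, 0.738, -0.001, -0.001]
contact_force: [-0.0, -0.5, -1.2]
opening: 0.0252
```

```bash
python3 -c "
from h import *
rel([.4306,-.2964,.13],np.array([np.cos(.09),np.sin(.09),0]))"
```

```text
shift [-96.2 -42.3  -0.9] turn [-0.0016 -0.0002 -0.0017] at [ 0.4642 -0.1968  0.129 ] F [-0.  -0.5 -1.2] open 0.0252 t 7.0167
```

Call:
carry_out([
  {"x": -25, "y": -12, "z": 0, "wx": 0, "wy": 0, "wz": 0},
  {"x": -50, "y": -23, "z": 0, "wx": 0, "wy": 0, "wz": 0},
  {"x": -72, "y": -33, "z": 0, "wx": 0, "wy": 0, "wz": 0},
  {"x": -88, "y": -41, "z": 10, "wx": 0, "wy": 0, "wz": 0},
  {"x": -98, "y": -45, "z": 28, "wx": 0, "wy": 0, "wz": 0},
  {"x": -98, "y": -45, "z": 48, "wx": 0, "wy": 0, "wz": 0},
  {"x": -98, "y": -45, "z": 68, "wx": 0, "wy": 0, "wz": 0},
  {"x": -98, "y": -45, "z": 84, "wx": 0, "wy": 0, "wz": 0},
  {"x": -98, "y": -45, "z": 94, "wx": 0, "wy": 0, "wz": 0},
  {"x": -98, "y": -45, "z": 94, "wx": 0, "wy": 0, "wz": 0},
])

```text
clock: 7.85
tool_pos: [0.4285, -0.2949, 0.0333]
orientation: [0.674, 0.738, -0.001, -0.003]
contact_force: [-0.6, -0.4, -0.4]
opening: 0.0249
```

```bash
python3 -c "
from h import *
a=snap('side','side3'); b=snap('top','top3')
A=cv2.resize(a[100:200,225:355],None,fx=4,fy=4,interpolation=cv2.INTER_CUBIC)[:,:400]
B=cv2.resize(b[170:270,300:400],(400,400),interpolation=cv2.INTER_CUBIC)
cv2.imwrite('pics/z5.png',np.hstack([A,B]))
rel([.4306,-.2964,.035],np.array([np.cos(.09),np.sin(.09),0]))"
```

```text
shift [-0.4  0.   0.5] turn [-0.0007 -0.0001  0.0005] at [ 0.4305 -0.296   0.0355] F [ 0.3 -0.  -1.3] open 0.0252 t 7.95
```

View pics/z5.png

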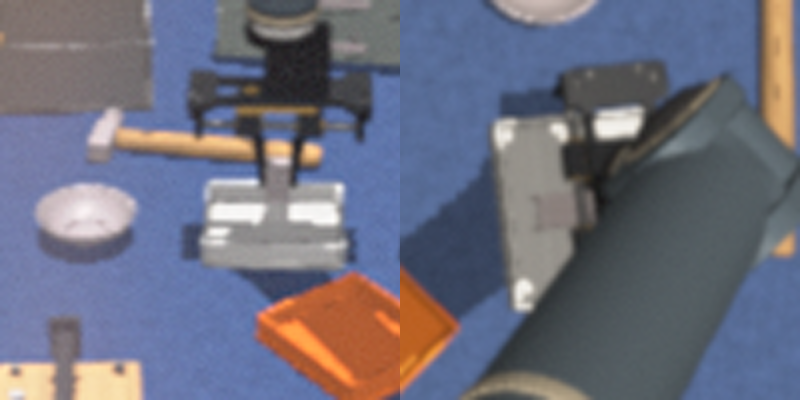

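```bash
python3 -c "
from h import *
print('stick near end',onz('top',333.75,222,.077),'expect y',-.296+.045)
print('tray near edge',onz('top',324.5,225,.03),onz('top',324.5,225,.0))
"
```

```text
stick near end [ 0.42635851 -0.24905674  0.077     ] expect y -0.251
tray near edge [ 0.4196394  -0.22880954  0.03      ] [ 0.42109039 -0.23419041  0.        ]
```

The stick's near end measures y = -0.249 (expected -0.251). The tray centre works out at y ≈ -0.294, so they're aligned. Lowering.

Call:
carry_out([
  {"x": 0, "y": 0, "z": 8, "wx": 0, "wy": 0, "wz": 0},
  {"x": 0, "y": 0, "z": 16, "wx": 0, "wy": 0, "wz": 0},
  {"x": 0, "y": 0, "z": 22, "wx": 0, "wy": 0, "wz": 0},
  {"x": 0, "y": 0, "z": 27, "wx": 0, "wy": 0, "wz": 0},
  {"x": 0, "y": 0, "z": 31, "wx": 0, "wy": 0, "wz": 0},
  {"x": 0, "y": 0, "z": 34, "wx": 0, "wy": 0, "wz": 0},
  {"x": 0, "y": 0, "z": 36, "wx": 0, "wy": 0, "wz": 0},
  {"x": 0, "y": 0, "z": 38, "wx": 0, "wy": 0, "wz": 0},
  {"x": 0, "y": 0, "z": 39, "wx": 0, "wy": 0, "wz": 0},
  {"x": 0, "y": 0, "z": 39, "wx": 0, "wy": 0, "wz": 0},
])

```text
clock: 8.78
tool_pos: [0.431, -0.2956, -0.0037]
orientation: [0.674, 0.739, 0.0, -0.0]
contact_force: [-0.5, 0.1, -0.3]
opening: 0.0253
```

Call:
carry_out([
  {"x": 0, "y": 0, "z": 0, "wx": 0, "wy": 0, "wz": 0},
  {"x": 0, "y": 0, "z": 0, "wx": 0, "wy": 0, "wz": 0},
  {"x": 0, "y": 0, "z": 0, "wx": 0, "wy": 0, "wz": 0},
  {"x": 0, "y": 0, "z": 0, "wx": 0, "wy": 0, "wz": 0},
  {"x": 0, "y": 0, "z": 0, "wx": 0, "wy": 0, "wz": 0},
  {"x": 0, "y": 0, "z": 0, "wx": 0, "wy": 0, "wz": 0},
  {"x": 0, "y": 0, "z": -10, "wx": 0, "wy": 0, "wz": 0},
  {"x": 0, "y": 0, "z": -30, "wx": 0, "wy": 0, "wz": 0},
  {"x": 0, "y": 0, "z": -65, "wx": 0, "wy": 0, "wz": 0},
  {"x": 0, "y": 0, "z": -105, "wx": 0, "wy": 0, "wz": 0},
], claw=0.6)

```text
clock: 9.62
tool_pos: [0.4294, -0.295, 0.1017]
orientation: [0.674, 0.738, -0.001, -0.002]
contact_force: [1.3, 0.3, 0.0]
opening: 0.0516
```

```bash
python3 -c "
from h import *
snap('side','side4')
rel(np.array([O[0],O[1],.13]),-ly); rel(np.array([O[0],O[1],.13]),ly)
print(ctrl.read_state()['qpos'].round(2))"
```

```text
shift [480.4 173.4 -21.1] turn [ 0.0119 -0.0026  1.4821] at [ 0.4344 -0.2989  0.1099] F [ 0.8 -1.1  4.4] open 0.0525 t 9.6667
shift [480.4 173.4 -21.1] turn [ 0.0027  0.0121 -1.6594] at [ 0.4344 -0.2989  0.1099] F [ 0.8 -1.1  4.4] open 0.0525 t 9.6667
[ 0.05  0.34  0.59  2.   -0.25  0.86  0.86]
```

Call:
carry_out([
  {"x": 15, "y": 5, "z": -20, "wx": 0, "wy": 0, "wz": -0.05},
  {"x": 40, "y": 15, "z": -30, "wx": 0, "wy": 0, "wz": -0.15},
  {"x": 72, "y": 27, "z": -30, "wx": 0, "wy": 0, "wz": -0.26},
  {"x": 104, "y": 39, "z": -30, "wx": 0, "wy": 0, "wz": -0.37},
  {"x": 136, "y": 51, "z": -30, "wx": 0, "wy": 0, "wz": -0.48},
  {"x": 168, "y": 63, "z": -30, "wx": 0, "wy": 0, "wz": -0.59},
  {"x": 200, "y": 75, "z": -30, "wx": 0, "wy": 0, "wz": -0.7},
  {"x": 232, "y": 87, "z": -30, "wx": 0, "wy": 0, "wz": -0.81},
  {"x": 264, "y": 99, "z": -30, "wx": 0, "wy": 0, "wz": -0.92},
  {"x": 290, "y": 108, "z": -30, "wx": 0, "wy": 0, "wz": -1.02},
], claw=0.46)

```text
clock: 10.5
tool_pos: [0.5128, 0.0057, 0.1323]
orientation: [0.224, 0.974, 0.0, 0.001]
contact_force: [-0.1, 0.2, -0.3]
opening: 0.0398
```

```bash
python3 -c "
from h import *
snap('side','side5'); 
rel(np.array([O[0],O[1],.13]),ly)
print(ctrl.read_state()['qpos'].round(2))"
```

```text
shift [ 33.4 187.1   3.1] turn [ 0.0044  0.0018 -0.6205] at [0.5141 0.0118 0.1322] F [ 1.2  4.2 -0. ] open 0.0403 t 10.55
[-0.32  0.26  0.26  1.98 -0.09  0.9   1.12]
```

Call:
carry_out([
  {"x": 6, "y": 30, "z": 0, "wx": 0, "wy": 0, "wz": -0.1},
  {"x": 12, "y": 60, "z": 0, "wx": 0, "wy": 0, "wz": -0.2},
  {"x": 18, "y": 90, "z": 0, "wx": 0, "wy": 0, "wz": -0.3},
  {"x": 24, "y": 120, "z": 0, "wx": 0, "wy": 0, "wz": -0.4},
  {"x": 30, "y": 150, "z": 0, "wx": 0, "wy": 0, "wz": -0.5},
  {"x": 35, "y": 175, "z": 0, "wx": 0, "wy": 0, "wz": -0.6},
  {"x": 38, "y": 190, "z": 0, "wx": 0, "wy": 0, "wz": -0.64},
  {"x": 39, "y": 195, "z": 0, "wx": 0, "wy": 0, "wz": -0.64},
  {"x": 39, "y": 195, "z": 0, "wx": 0, "wy": 0, "wz": -0.64},
  {"x": 39, "y": 195, "z": 0, "wx": 0, "wy": 0, "wz": -0.64},
])

```text
clock: 11.38
tool_pos: [0.5637, 0.1929, 0.1314]
orientation: [-0.088, 0.996, -0.001, -0.0]
contact_force: [0.6, -0.6, 0.1]
opening: 0.0401
```

```bash
python3 -c "
from h import *
a=snap('side','side6'); ctrl.read_camera('side'); b=snap('top','top6')
rel(np.array([O[0],O[1],.066]),ly)
A=cv2.resize(a[130:270,200:280],None,fx=4.2,fy=4.2,interpolation=cv2.INTER_CUBIC)
B=cv2.imread('pics/side6.png')[95:180,225:325]; B=cv2.resize(B,(440,374),interpolation=cv2.INTER_CUBIC); B=cv2.copyMakeBorder(B,0,588-374,0,0,0)
cv2.imwrite('pics/z6.png',np.hstack([A,B]))"
```

```text
shift [-0.6  2.4 65.6] turn [-0.0009 -0.0003 -0.0015] at [0.5638 0.1928 0.1316] F [0.3 0.3 0.1] open 0.0396 t 11.5333
```

View pics/z6.png

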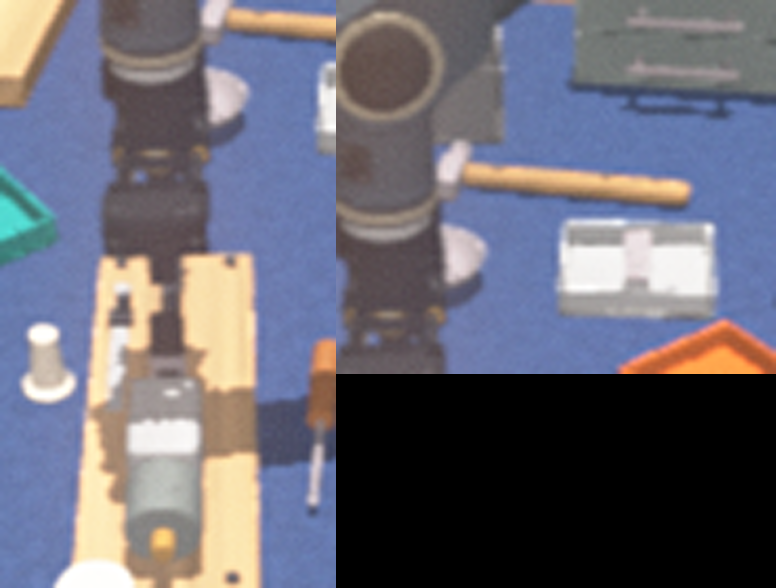

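The stick lies in the tray ((637,255) in the right half), and the gripper stands above the pusher. Going down slowly.

Call:
carry_out([
  {"x": 0, "y": 2, "z": 8, "wx": 0, "wy": 0, "wz": 0},
  {"x": 0, "y": 2, "z": 16, "wx": 0, "wy": 0, "wz": 0},
  {"x": 0, "y": 2, "z": 24, "wx": 0, "wy": 0, "wz": 0},
  {"x": 0, "y": 2, "z": 31, "wx": 0, "wy": 0, "wz": 0},
  {"x": 0, "y": 2, "z": 37, "wx": 0, "wy": 0, "wz": 0},
  {"x": 0, "y": 2, "z": 43, "wx": 0, "wy": 0, "wz": 0},
  {"x": 0, "y": 2, "z": 48, "wx": 0, "wy": 0, "wz": 0},
  {"x": 0, "y": 2, "z": 52, "wx": 0, "wy": 0, "wz": 0},
  {"x": 0, "y": 2, "z": 55, "wx": 0, "wy": 0, "wz": 0},
  {"x": 0, "y": 2, "z": 56, "wx": 0, "wy": 0, "wz": 0},
])

```text
clock: 12.37
tool_pos: [0.5632, 0.1969, 0.0749]
orientation: [-0.09, 0.996, -0.0, -0.0]
contact_force: [-0.1, 1.0, -1.0]
opening: 0.04
```

Call:
carry_out([
  {"x": 0, "y": 0, "z": 2, "wx": 0, "wy": 0, "wz": 0},
  {"x": 0, "y": 0, "z": 4, "wx": 0, "wy": 0, "wz": 0},
  {"x": 0, "y": 0, "z": 6, "wx": 0, "wy": 0, "wz": 0},
  {"x": 0, "y": 0, "z": 8, "wx": 0, "wy": 0, "wz": 0},
  {"x": 0, "y": 0, "z": 8, "wx": 0, "wy": 0, "wz": 0},
  {"x": 0, "y": 0, "z": 8, "wx": 0, "wy": 0, "wz": 0},
  {"x": 0, "y": 0, "z": 8, "wx": 0, "wy": 0, "wz": 0},
  {"x": 0, "y": 0, "z": 8, "wx": 0, "wy": 0, "wz": 0},
  {"x": 0, "y": 0, "z": 8, "wx": 0, "wy": 0, "wz": 0},
  {"x": 0, "y": 0, "z": 8, "wx": 0, "wy": 0, "wz": 0},
])

```text
clock: 13.2
tool_pos: [0.5635, 0.197, 0.0675]
orientation: [-0.09, 0.996, 0.0, 0.0]
contact_force: [0.2, 0.4, 1.7]
opening: 0.0401
```

No contact. Closing now.

Call:
carry_out([
  {"x": 0, "y": 0, "z": 0, "wx": 0, "wy": 0, "wz": 0},
  {"x": 0, "y": 0, "z": 0, "wx": 0, "wy": 0, "wz": 0},
  {"x": 0, "y": 0, "z": 0, "wx": 0, "wy": 0, "wz": 0},
  {"x": 0, "y": 0, "z": 0, "wx": 0, "wy": 0, "wz": 0},
  {"x": 0, "y": 0, "z": 0, "wx": 0, "wy": 0, "wz": 0},
  {"x": 0, "y": 0, "z": 0, "wx": 0, "wy": 0, "wz": 0},
  {"x": 0, "y": 0, "z": 0, "wx": 0, "wy": 0, "wz": 0},
  {"x": 0, "y": 0, "z": 0, "wx": 0, "wy": 0, "wz": 0},
  {"x": 0, "y": 0, "z": 0, "wx": 0, "wy": 0, "wz": 0},
  {"x": 0, "y": 0, "z": 0, "wx": 0, "wy": 0, "wz": 0},
], claw=0)

```text
clock: 14.03
tool_pos: [0.5637, 0.1955, 0.0674]
orientation: [-0.09, 0.996, -0.001, -0.0]
contact_force: [0.5, -5.5, 1.2]
opening: 0.0137
```

The grip is held (13.7 mm opening). Pulling back 114 mm.

Call:
carry_out([
  {"x": 0, "y": -8, "z": 0, "wx": 0, "wy": 0, "wz": 0},
  {"x": 0, "y": -22, "z": 0, "wx": 0, "wy": 0, "wz": 0},
  {"x": 0, "y": -38, "z": 0, "wx": 0, "wy": 0, "wz": 0},
  {"x": 0, "y": -54, "z": 0, "wx": 0, "wy": 0, "wz": 0},
  {"x": 0, "y": -70, "z": 0, "wx": 0, "wy": 0, "wz": 0},
  {"x": 0, "y": -84, "z": 0, "wx": 0, "wy": 0, "wz": 0},
  {"x": 0, "y": -96, "z": 0, "wx": 0, "wy": 0, "wz": 0},
  {"x": 0, "y": -106, "z": 0, "wx": 0, "wy": 0, "wz": 0},
  {"x": 0, "y": -112, "z": 0, "wx": 0, "wy": 0, "wz": 0},
  {"x": 0, "y": -114, "z": 0, "wx": 0, "wy": 0, "wz": 0},
])

```text
clock: 14.87
tool_pos: [0.5831, 0.0892, 0.0674]
orientation: [-0.091, 0.996, 0.003, -0.0]
contact_force: [-2.3, 7.2, 0.3]
opening: 0.0139
```

Call:
carry_out([
  {"x": 0, "y": 0, "z": 0, "wx": 0, "wy": 0, "wz": 0},
  {"x": 0, "y": 0, "z": 0, "wx": 0, "wy": 0, "wz": 0},
  {"x": 0, "y": 0, "z": 0, "wx": 0, "wy": 0, "wz": 0},
  {"x": 0, "y": 0, "z": 0, "wx": 0, "wy": 0, "wz": 0},
  {"x": 0, "y": 0, "z": 0, "wx": 0, "wy": 0, "wz": 0},
  {"x": 0, "y": 0, "z": 0, "wx": 0, "wy": 0, "wz": 0},
  {"x": 0, "y": 0, "z": 0, "wx": 0, "wy": 0, "wz": 0},
  {"x": 0, "y": 0, "z": 0, "wx": 0, "wy": 0, "wz": 0},
  {"x": 0, "y": 0, "z": 0, "wx": 0, "wy": 0, "wz": 0},
  {"x": 0, "y": 0, "z": 0, "wx": 0, "wy": 0, "wz": 0},
])

```text
clock: 15.7
tool_pos: [0.5828, 0.0904, 0.0674]
orientation: [-0.092, 0.996, 0.003, -0.0]
contact_force: [-1.5, 7.4, -0.0]
opening: 0.0138
```

```bash
python3 -c "
from h import *
a=snap('side','side7'); b=snap('top','top7')
A=cv2.resize(a[165:245,205:275],None,fx=6.5,fy=6.5,interpolation=cv2.INTER_CUBIC)[:,:400]
B=cv2.resize(b[140:210,180:260],(400,350),interpolation=cv2.INTER_CUBIC); B=cv2.copyMakeBorder(B,0,170,0,0,0)
cv2.imwrite('pics/z7.png',np.hstack([A,B]))
s=ctrl.read_state();T=s['tool_pos'];print(T,s['opening'],s['contact_force'],'local y',(T-O)@ly,'pull from grasp',(T-[.5637,.1955,.0674])@ly,(T-[.5637,.1955,.0674])@lx)"
```

```text
[0.58285186 0.09042648 0.06740317] 0.01357613395580069 [-1.49836612  7.96778794  0.37462775] local y -0.10645550162823474 pull from grasp -0.10680391262823472 0.00022965880421516038
```

View pics/z7.png

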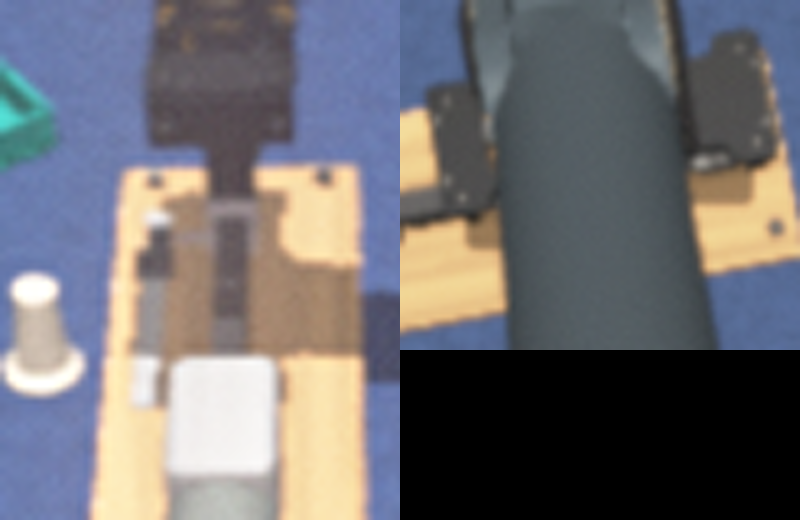

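The pointer is visible in the side view as a light bar at about (195,238), and the mark is the dark blade with its top at about (157,228). I'll compare both numerically.

```bash
python3 -c "
from h import *
f=lambda p:((proj('side',p)-[[205,165]]+.5)*6.5-.5).round(1)
for y in(-.105,-.11,-.115,-.12): print(y,'ptr tip x33',f(O+.033*lx+y*ly+[0,0,.05]),'x22',f(O+.022*lx+y*ly+[0,0,.05]),'mark x42',f(O+.042*lx+y*ly+[0,0,.05]),'base z18',f(O+.042*lx+y*ly+[0,0,.018]))
a=cv2.imread('pics/side7.png').mean(2).astype(int)
print('cols 226..238, rows 194..210'); print(a[192:210,225:239])
b=cv2.imread('pics/top0.png').mean(2).astype(int); print(b[155:168,216:232])
"
```

```text
-0.105 ptr tip x33 [[171.  234.9]] x22 [[190.6 234.5]] mark x42 [[154.9 235.2]] base z18 [[158.3 279.5]]
-0.11 ptr tip x33 [[171.3 229.4]] x22 [[190.9 228.9]] mark x42 [[155.3 229.7]] base z18 [[158.7 273.9]]
-0.115 ptr tip x33 [[171.7 223.9]] x22 [[191.2 223.4]] mark x42 [[155.7 224.2]] base z18 [[159.1 268.4]]
-0.12 ptr tip x33 [[172.1 218.4]] x22 [[191.5 218. ]] mark x42 [[156.1 218.7]] base z18 [[159.5 262.9]]
cols 226..238, rows 194..210
[[219 220 191 144 152 193 213 219 217 219 212 170 105  79]
 [219 214 182 143 145 188 213 218 217 210 205 168 105  79]
 [218 216 210 201 199 203 210 209 190 174 179 152 106  83]
 [218 216 214 214 205 182 168 161 150 142 144 138 113 104]
 [218 214 216 215 194 153 137 137 137 135 132 131 135 134]
 [216 215 223 228 213 177 150 138 139 135 131 136 143 146]
 [215 217 229 239 236 215 173 145 135 136 135 137 137 126]
 [217 214 214 203 191 177 157 141 139 137 133 137 129 114]
 [218 211 190 141 119 119 129 139 140 138 136 139 135 110]
 [219 216 178 117  94  99 121 139 141 144 143 144 139 117]
 [220 210 179 117  96 104 127 141 142 138 141 142 139 114]
 [20
[... 581 characters left out ...]
 159 170 188 195 199 203 209]
 [194 191 191 189 183 154 129 121 121 123 145 185 211 217 225 228]
 [197 198 200 204 198 163 121 107 107 107 131 182 223 230 233 234]
 [214 217 222 226 224 203 141 107 104 107 128 182 226 233 234 234]
 [229 230 232 233 232 219 154 110 101 102 122 171 221 229 228 228]
 [232 233 233 233 232 221 162 109  87  88 110 151 199 213 208 206]
 [231 229 228 228 227 214 157 105  80  87 118 150 189 199 197 195]
 [223 211 206 205 204 195 157 125 117 130 160 182 194 199 199 197]
 [205 197 195 196 195 195 185 180 179 182 189 194 196 195 194 194]
 [198 198 197 198 199 198 195 194 193 193 192 191 190 188 187 187]
 [197 197 197 196 195 195 194 193 193 196 192 185 183 181 178 176]]
```

```bash
python3 -c "
from h import *
a=cv2.imread('pics/side7.png').astype(int); b=cv2.imread('pics/side6.png').astype(int)
for c in range(3): print('BGR'[c]); print(a[196:208,229:238,c])
# near pusher home reference: pointer in the first picture
a=cv2.imread('pics/side0.png').astype(int)
print('home row pred',proj('side',O+.033*lx+[0,0,.05]),proj('side',O+.022*lx+[0,0,.05]))
print('R-ch home',a[211:226,226:240,2]); print('mark side0 G'); print(a[194:206,225:235,1])
"
```

```text
B
[[156 123 113 114 114 112 111 118 131]
 [193 158 130 115 115 112 110 123 138]
 [235 209 160 123 110 112 114 122 131]
 [192 174 143 118 116 113 111 121 121]
 [121 117 115 120 122 123 122 128 130]
 [ 95  96 112 128 132 137 136 137 135]
 [ 97 103 116 125 129 123 127 130 133]
 [100  99 104 115 118 112 115 120 124]
 [ 96  95 102 114 112 113 108 110 114]
 [ 99  95 100 112 115 113 109 110 109]
 [102  98 103 107 113 114 111 110 106]
 [113 111 104 110 111 116 108 111 110]]
G
[[195 152 135 136 135 131 130 127 130]
 [214 176 149 136 138 134 128 132 138]
 [235 213 171 144 132 134 131 135 133]
 [189 175 155 140 137 135 130 134 126]
 [117 116 126 135 138 134 132 135 129]
 [ 90  96 116 136 136 138 139 140 135]
 [ 92 101 123 137 137 135 138 140 134]
 [ 95  96 113 133 138 133 135 134 129]
 [ 93  93 110 130 133 131 130 128 123]
 [ 96  92 108 128 136 136 130 130 121]
 [ 96  95 110 129 135 135 131 131 121]
 [111 111 115 129 132 136 132 131 121]]
R
[[231 186 165 162 163 162 157 150 144]
 [232 198 173 164 165 161 155 154 154]
 [239 223 190 170 164 162 160 155 149]
 [193 183 173 166 165 163 158 156 142]

[... 1112 characters left out ...]
37 239 235 226 224 235 239 239 237 237 240 241 240]
 [238 238 239 239 224 223 235 239 240 238 239 241 240 240]
 [238 239 241 240 229 224 236 240 238 238 237 242 241 240]]
mark side0 G
[[224 219 211 201 199 209 217 221 222 218]
 [225 222 221 219 216 216 218 221 222 217]
 [223 222 220 221 220 216 219 221 222 216]
 [223 220 224 230 229 225 221 222 222 218]
 [222 219 227 235 235 225 218 222 221 220]
 [223 217 215 206 194 188 206 222 220 214]
 [225 214 187 147 122 137 187 222 221 213]
 [226 218 176 115  90 117 187 221 222 211]
 [225 210 173 119  91 118 181 222 223 213]
 [207 174 137 106  90 109 167 207 222 214]
 [191 145 113 101 100 106 152 202 217 211]
 [187 133 114 110 111 119 150 204 221 205]]
```

```bash
python3 -c "
from h import *
b=cv2.imread('pics/top0.png').astype(int)
p=proj('top',O+.027*lx+[0,0,.05]); print('pred pointer px',p, 'mark pred',proj('top',O+.042*lx-.115*ly+[0,0,.05]))
print(b[166:178,182:197,0]); print(b[166:178,182:197,2])
L=lambda u,v,z:((onz('top',u,v,z)-O)@np.c_[lx,ly]).round(4)
print(L(221.5,158,.05),L(226.3,158,.05),L(221.8,163,.03),L(226.3,163,.03),L(189.5,171,.05))
"
```

```text
pred pointer px [[189.17141083 171.66866968]] mark pred [[223.99624953 160.60238269]]
[[151 147 147 147 147 147 157 184 209 218 222 224 224 224 225]
 [145 143 143 143 142 143 152 185 216 224 225 225 224 221 219]
 [140 140 141 139 140 140 149 178 213 218 216 216 214 201 190]
 [138 138 139 138 139 141 150 165 179 180 170 167 170 163 156]
 [138 138 138 138 139 148 163 161 151 149 144 143 148 147 147]
 [139 141 139 135 134 144 156 153 132 140 146 143 144 145 145]
 [142 140 131 112 105 106 125 136 123 140 147 144 141 140 140]
 [143 137 118  83  67  68  82 102 120 155 160 141 132 131 131]
 [142 140 121  76  52  51  57  79 128 176 179 146 124 121 120]
 [143 153 153  96  50  49  48  67 127 187 190 152 118 110 107]
 [135 154 166 107  56  52  53  58 118 184 196 165 120 102 101]
 [121 144 164 113  60  52  49  52 103 168 196 180 128  99  98]]
[[241 241 240 240 240 239 235 226 228 231 234 234 235 235 235]
 [239 238 238 237 237 236 232 224 230 233 234 235 234 232 232]
 [236 236 236 235 235 235 231 223 228 230 229 230 231 227 226]
 [234 234 235 234 234 233 231 225 220 219 215 219 231 233 233]
 [234 234 234 234 234 233 229 225 224 229 230 231 237 238 238]
 [235 236 235 231 229 227 219 212 215 233 238 238 238 239 238]
 [238 236 227 199 181 170 166 176 198 231 237 236 236 236 236]
 [238 233 209 140 106  96 100 131 180 225 229 224 227 228 226]
 [236 231 195 114  63  57  62  96 160 216 217 200 207 211 205]
 [234 227 199 116  55  53  52  76 144 211 214 180 164 162 153]
 [222 218 200 121  58  56  55  65 133 206 217 186 138 119 113]
 [187 191 190 127  66  55  53  57 114 188 217 201 140 105 103]]
[ 0.0518 -0.1087] [ 0.049  -0.1237] [ 0.0398 -0.1062] [ 0.0371 -0.1205] [ 0.0289 -0.0014]
```

Against the first picture, the mark is 114–118 mm from the pointer's home, by both views. The arm has pulled 107 mm, having given about 7 mm under the spring. I'll pull 9.5 mm more.

Call:
carry_out([
  {"x": 0, "y": -2, "z": 0, "wx": 0, "wy": 0, "wz": 0},
  {"x": 0, "y": -4, "z": 0, "wx": 0, "wy": 0, "wz": 0},
  {"x": 0, "y": -6, "z": 0, "wx": 0, "wy": 0, "wz": 0},
  {"x": 0, "y": -8, "z": 0, "wx": 0, "wy": 0, "wz": 0},
  {"x": 0, "y": -9.5, "z": 0, "wx": 0, "wy": 0, "wz": 0},
  {"x": 0, "y": -9.5, "z": 0, "wx": 0, "wy": 0, "wz": 0},
  {"x": 0, "y": -9.5, "z": 0, "wx": 0, "wy": 0, "wz": 0},
  {"x": 0, "y": -9.5, "z": 0, "wx": 0, "wy": 0, "wz": 0},
  {"x": 0, "y": -9.5, "z": 0, "wx": 0, "wy": 0, "wz": 0},
  {"x": 0, "y": -9.5, "z": 0, "wx": 0, "wy": 0, "wz": 0},
])

```text
clock: 16.63
tool_pos: [0.5845, 0.0813, 0.0674]
orientation: [-0.092, 0.996, 0.003, -0.0]
contact_force: [-2.1, 6.4, 0.7]
opening: 0.0139
```

```bash
python3 -c "
from h import *
ims=[ctrl.read_camera('side').astype(float) for _ in range(4)]; a=np.mean(ims,0); cv2.imwrite('pics/side8.png',a)
cv2.imwrite('pics/z8.png',cv2.resize(np.clip(a[185:215,218:248]*1.2,0,255).astype(np.uint8),(600,600),interpolation=cv2.INTER_CUBIC))
s=ctrl.read_state();T=s['tool_pos'];print(T,s['opening'],s['contact_force'],'pull',(T-[.5637,.1955,.0674])@ly,s['clock'])
print(a[194:206,226:239,0].round().astype(int))"
```

```text
[0.58450964 0.08128638 0.06740481] 0.013627529440095291 [-1.92991169  6.99904447  1.34456977] pull -0.11609308939140493 16.8333
[[172 165 160 153 134 115 113 113 112 112 119 125 130]
 [174 172 172 162 137 116 111 115 112 112 126 137 143]
 [172 177 176 160 133 114 113 115 114 114 124 136 137]
 [176 196 213 208 179 138 116 114 113 114 120 129 119]
 [179 216 236 238 212 164 125 117 118 118 123 127 111]
 [174 194 199 190 174 146 128 128 130 132 135 130 114]
 [171 159 135 120 117 119 126 133 133 131 132 132 112]
 [178 150 109  94  97 109 121 122 119 119 120 124 113]
 [171 148 114  97  98 107 114 115 113 112 112 117 108]
 [135 116 100  97  99 105 114 115 113 111 109 110 100]
 [112  96  97  96 100 104 111 116 113 112 110 106  97]
 [112  95  96  96  99 101 110 114 112 110 111 106  99]][ WARN:0@3.521] global loadsave.cpp:1063 imwrite_ Unsupported depth image for selected encoder is fallbacked to CV_8U.
```

View pics/z8.png

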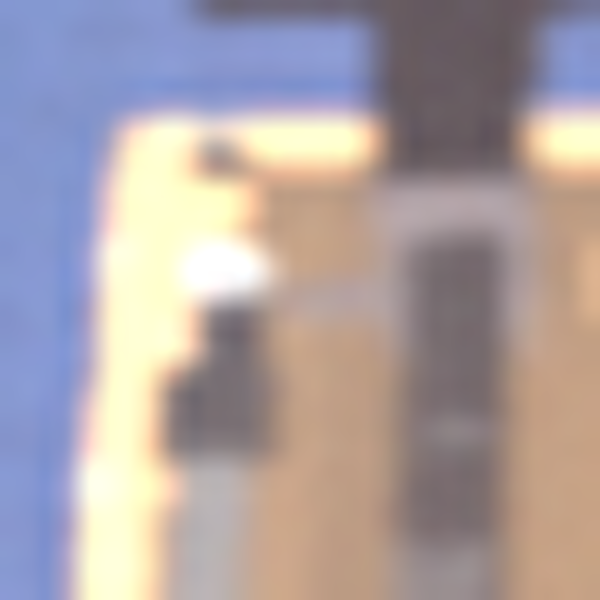

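The pointer bar (at (330,297), rows 199.6–199.9) is level with the top of the blade ((235,300), row about 199.5) to within about 2 mm. I'll pull 1 mm more, then check before handing in.

Call:
carry_out([
  {"x": 0, "y": -0.5, "z": 0, "wx": 0, "wy": 0, "wz": 0},
  {"x": 0, "y": -1, "z": 0, "wx": 0, "wy": 0, "wz": 0},
  {"x": 0, "y": -1, "z": 0, "wx": 0, "wy": 0, "wz": 0},
  {"x": 0, "y": -1, "z": 0, "wx": 0, "wy": 0, "wz": 0},
  {"x": 0, "y": -1, "z": 0, "wx": 0, "wy": 0, "wz": 0},
  {"x": 0, "y": -1, "z": 0, "wx": 0, "wy": 0, "wz": 0},
  {"x": 0, "y": -1, "z": 0, "wx": 0, "wy": 0, "wz": 0},
  {"x": 0, "y": -1, "z": 0, "wx": 0, "wy": 0, "wz": 0},
  {"x": 0, "y": -1, "z": 0, "wx": 0, "wy": 0, "wz": 0},
  {"x": 0, "y": -1, "z": 0, "wx": 0, "wy": 0, "wz": 0},
])

```text
clock: 17.67
tool_pos: [0.5847, 0.0806, 0.0674]
orientation: [-0.092, 0.996, 0.004, -0.0]
contact_force: [-1.4, 7.2, 0.5]
opening: 0.0137
```

```bash
python3 -c "
from h import *
s=ctrl.read_state();T=s['tool_pos'];print(T,s['opening'],s['contact_force'],'pull',(T-[.5637,.1955,.0674])@ly,abs(s['dq']).max(),s['clock'])
print(ctrl.hand_in())"
```

```text
[0.58466088 0.08061259 0.06742662] 0.013691629800863754 [-1.43414416  7.20357338  0.46054793] pull -0.11678300796302639 0.0010814185031660156 17.6667
the job is handed in; nothing more can be done
None
```

I lifted the staple stick off the rail and put it in the aluminium tray. Then I pulled the pusher back to the mark and handed the job in at 17.7 s with the gripper still holding it. The hand-in reports no verdict.

**Last checks:**
- **Stick:** the side picture taken after I let go shows it lying inside the tray. I didn't measure its final position.
- **Pusher:** the pull read 116.8 mm, against 114–118 mm measured to the mark. The gripper opening is 13.7 mm on the 14 mm grip, the force on the tool is about 7 N, and the arm is still.
- **Pointer:** 1 mm before the final position it was level with the mark to within about 2 mm. I didn't take another picture after that last 1 mm.
- **Other things:** I saw no contact with the bystanders, but I didn't measure their final positions.

**What disagreed:**
- **Missed first grasp:** the fingertips sit about 25 mm higher than the reported TCP, so the first close missed above the stick. I corrected this by going 22 mm lower.
- **Arm gave under the spring:** it fell about 7 mm short of the first commanded pull, so I used measured positions from then on.
- **Mark position:** the two camera views differ by 1–2 mm, and I aimed between them.

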